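# Open the capped vent port and hold the sprung vent valve open

## Task

The tube furnace line has to be vented: first unscrew the captive black cap on the taller of the two ports (counter-clockwise from above) as far as it goes; it stays on its port. Then, with the gripper, swing the spring-loaded cage arm of the vent valve forward, away from the side it leans to, until it is wound fully against its stop, and finish while still holding it there; do not let go. Leave the shorter port's cap shut and do not push the loose things on the bench about.

Things in the scene. Friction and masses are not known exactly. Their poses are not given: they have to be found in the camera images.
- valve: Bolted-down vent valve: 80 x 80 x 10 mm base plate, hanger block, pivot body (cylinder 46 mm diameter along y, centred 85 mm up) carrying the sprung cage arm (part of this body for contact); flanged stubs 50 mm up along +x and -x. Origin: centre of the underside. x: forward, the way the arm is wound (within 0.45 rad of world x); y: along the pivot axis; z up.
- pivot (a point): Point on the cage arm's pivot axis, midway between the arm's plates, 85 mm above the table; axes as the valve's.
- cage_arm (a joint): Angle of the sprung cage arm (rad) about the valve's y. 0: at rest, leaning 0.55 back from upright, to the valve's -x. Grows as it swings up and forward to its stop at 1.10 (leaning 0.55 forward). The spring always drives it back to 0: 0.35 N m at rest, rising to 0.74 N m at the stop (3 to 6 N at the crossbar).
- bar (a point): Centre of the arm's crossbar, 120 mm from the pivot axis, 187 mm above the table at rest and at the stop. Round dark bar 16 mm diameter, 110 mm long, along the valve's y. The arm's two plates (18 x 4 mm) stand 34 mm either side of the middle: 64 mm of bar is free between them, clear down to the pivot body. Pinch it from above or push it from behind. The point turns with the arm.
- tall_port: The taller of two bolted-down ports: 80 mm diameter base flange, 26 mm pipe, and a round black knurled screw cap whose top is 150 mm above the table. Origin: centre of the underside; z up.
- tall_port_cap_top (a point): Centre of the top face of the taller port's cap, 150 mm above the table. The cap is a cylinder 40 mm diameter, 30 mm high, with a thin steel rib (3 mm high, look only) across its top. The neck below is 26 mm in diameter.
- tall_port_cap (a joint): Angle of the taller port's cap (rad), counter-clockwise from above. 0: screwed shut; starts between 0 and 0.3; fully open against its stop at 1.6. The captive cap does not rise or come away; it stays where it is left (friction about 0.08 N m).
- short_port: The shorter port, to be left alone: like the taller one but its cap's top is 100 mm above the table. Origin: centre of the underside.
- short_port_cap (a joint): Angle of the shorter port's cap (rad), 0 shut, counter-clockwise opens. To stay shut.
- seal_ring: Bystander: loose steel ring 36 mm diameter, 8 mm high, on the bench between the fixtures. Origin: centre of underside.
- blank_flange: Bystander: loose steel blank flange, 36 mm diameter, 12 mm high, between the fixtures. Origin: centre of underside.
- wrench: Bystander: wrench lying on the robot's side of the fixtures.
- crucible: Bystander: white ceramic cup, 48 mm diameter, 45 mm high, on the robot's side of the fixtures. Origin: centre of underside.
- screwdriver: Bystander: screwdriver lying on the far side of the bench.
- solvent_bottle: Bystander: white bottle, 56 mm diameter, 130 mm high, on the far side of the bench. Origin: centre of underside.
- fittings_tray: Bystander: open steel tray 100 x 120 x 35 mm on the far side of the bench. Origin: centre of underside.
Things that resemble listed ones, but are neither listed nor needed, are in the scene too. What is shaped like the tall_port but green or pink is not meant.

How it is judged:
On the way, in this order (a step that is already met when the one before it is completed fails the run):
1. the taller port's cap is unscrewed to its stop (value of joint tall_port_cap above 1.45 rad), for 0.2 s.
2. the cage arm is wound to its stop and held by the gripper (value of joint cage_arm above 1.02 rad and contact force between the fingers and valve above 2 N), for 0.5 s.
At the end, for the whole second after the job is handed in: The gripper's fingers hold the cage arm at rest (under 0.1 rad/s) within 0.08 rad of its forward stop (joint above 1.02), touching the valve with more than 2 N; the taller port's cap is open beyond 1.45 rad and the shorter port's is still shut (under 0.2 rad) (all of step 2 and value of joint tall_port_cap above 1.45 rad and value of joint short_port_cap below 0.2 rad and velocity of joint cage_arm between -0.1 and 0.1 rad/s); the arm keeps its last pose, push and grip.
It fails at once if the shorter port's cap was turned (over 0.2 rad) (value of joint short_port_cap above 0.2 rad).
It fails at once if a loose bystander was pushed more than 40 mm (distance of any of seal_ring, blank_flange, wrench, crucible, screwdriver, solvent_bottle, fittings_tray from where it was at the start of the episode above 0.04 m).
It also fails if it takes over 48 s, if anything falls off the work surface, if the arm or the gripper's body presses on something with over 40 N, if the wrist force passes 120 N, or if a joint passes its speed limit or range.

## Robot

A 6-joint arm with a two-finger parallel gripper is mounted at the origin on the work surface. World frame = base frame: x ahead of the robot, y to its left, z up, the work surface at z = 0. Lengths are in m, angles in rad, forces in N, time in s.
With the tool pointing down it reaches from about 0.35 to 0.85 m from the base axis. Payload 8.1 kg.
Tool frame: the origin (TCP) lies at the centre of the arm's flange, where the gripper is bolted on; the fingertips stand 186 mm ahead of it and the grasp point (between the pads) lies 167 mm ahead of it; z points along the fingers, y is the line along which they close (so a half turn about z gives the same grasp; the last joint's range is limited). The gripper opens to 93 mm and grips with 3 to 60 N. Pads are 15 mm wide; open, the fingers measure 128 mm over their backs; the gripper's body (75 mm by 188 mm) begins 65 mm behind the grasp point.
Start: joints at [1.24, 0.13, 1.488, -0, 1.523, -0.085], TCP at [0.146, 0.582, 0.405] pointing down, gripper open.
Joint ranges: [-2.96, 2.96], [-0.89, 2.26], [0.02, 2.5], [-1.34, 4.48], [0, 2.73], [-2.66, 2.66]. Speed limits (rad/s): [2.39, 2.39, 2.79, 3.14, 3.14, 3.14].

## Interface

Orientations are given as a rotation vector (axis times angle).
In Python, from plant import robot gives the robot as it stands.
- The arm moves only by the tool apply_moves, never from a script. Its argument "series" is a list of rows, each a list of 2 entries, a list of its own where there are three numbers: the shift along the tool's x, y, z in mm, then the turn, a rotation vector about the tool's x, y, z in rad. A call has 1 to 12 rows; each row shifts and turns the commanded pose from where the row before left it, along the tool's axes as they then stand; what a row does not reach is not made up. A row lasts 1/12 s, in which the tool goes at most 41.7 mm and 7.16 degrees, less where a joint would pass 70% of its speed; a pose out of reach is approached as far as the arm can. A call is refused whole if a number of a shift passes 41.7 or a number of a turn 0.125, either way. A call with a gripper value outside its range is refused whole. "claw" is the opening, from 0 (shut) to 1 (fully open), set as the call begins (left out, the last holds). The fingers move at their own pace and stop on an object; "newtons" is the grip in N (left out, the last holds). Time passes only in rows, so rows that do not move let the fingers close. It gives the time, the measured TCP pose, the force, the opening and the grip force at its end, in the units of the state.
- robot.read_state(): the state, without advancing time (a new reading comes with each control period).
- robot.read_camera(name): name is "side" or "top" or "wrist"; returns (picture, depth): 420x560x3 uint8, blue, green, red; 420x560 float32, m along the optical axis (not along the pixel's ray), 0 where there is no reading.
- robot.calibration(name): a dict with "fx", "fy", "cx", "cy" (pixels), "extrinsics" (4x4, takes a point from world to camera coordinates). Camera axes: x right, y down, z forward; pixel columns grow to the right and rows downward; lengths in m; the calibration is good to about 2 mm. A picture is of the moment at which its call begins: read the wrist's pose just before it. calibration takes no time and is no camera call; for the wrist camera it gives the pose at the moment of the call.
- robot.close_job(): hands the job in; it is judged then, once.
The state is a dict: "t": time; "q": joint angles; "dq": joint speeds; "joint_torque": joint torques, N m; "tool_pos": TCP position; "orientation": TCP orientation; "force": force on the tool from outside, world axes, zero at the start; "wrist_torque": the same for the moment, N m; "opening": finger opening in m; "gripper_force": force on a finger pad.
Only numpy, scipy, OpenCV 4.12 (cv2) and the standard library are available. Lean on these libraries where they do the work, as an engineer would, in place of code of your own. Each camera call takes 0.05 s, during which the arm holds its last target. There are 200 camera calls.

## Working session

There is one attempt and no reset: what is moved stays moved. The work goes in short steps, Python scripts to look and compute and a tool call to move; the robot and the scene stay as the last step left them, time stands still between calls to the robot, and variables do not carry over. Pictures are saved under pics/ and viewed, at most 10 in all, crops included, and the job is handed in when it is done.

Besides the shell and the picture viewer there is one more tool, called as name(argument=value, ...), one argument or row to a line, values as JSON. apply_moves: Moves the arm, as the interface text tells. Its arguments: {"type":"object","properties":{"series":{"type":"array"},"claw":{"type":"number"},"newtons":{"type":"number"}},"required":["series"]}

```bash
mkdir -p pics; ls; python3 - <<'E'
from plant import robot
import cv2,numpy as np
s=robot.read_state();print(s)
for n in("top","side"):
    c=robot.calibration(n);p,d=robot.read_camera(n)
    cv2.imwrite(f"pics/{n}1.png",p);np.savez(f"{n}1.npz",p=p,d=d,E=c["extrinsics"],K=[c[k] for k in("fx","fy","cx","cy")])
    print(n,c)
E
```

```text
pics
{'t': 0.0, 'q': array([ 1.23959904e+00,  1.31140503e-01,  1.48928826e+00,  1.40878352e-05,
        1.52299199e+00, -8.54014336e-02]), 'dq': array([-0.00091353,  0.00025485,  0.00051021,  0.00027564, -0.00048308,
       -0.00060801]), 'joint_torque': array([ 5.94890298e-04, -5.59843898e+01, -4.91767716e+01,  7.68765109e-02,
        3.52156966e-02, -1.34963975e-04]), 'tool_pos': array([0.14589768, 0.58175165, 0.40369455]), 'orientation': array([-3.85076918e-01, -3.11750712e+00,  2.80456804e-03]), 'force': array([-0.20413547, -0.66388866,  0.33081086]), 'wrist_torque': array([ 0.09099043, -0.08479325,  0.00613428]), 'gripper_force': 0.0, 'opening': 0.09321784378666728}
top {'fx': 531.0811454078167, 'fy': 531.0811454078167, 'cx': 274.5151174835648, 'cy': 210.54527637390464, 'extrinsics': array([[ 0.00874648, -0.99982688, -0.01642297, -0.06754414],
       [-0.99438974, -0.0069652 , -0.1055487 ,  0.58778211],
       [ 0.10541604,  0.01725401, -0.99427851,  1.18186289],
       [ 0.        ,  0.        ,  0.        ,  1.        ]])}
side {'fx': 388.1955861415125, 'fy': 388.1955861415125, 'cx': 274.37021785009404, 'cy': 206.68514205076636, 'extrinsics': array([[ 0.88444547, -0.46662193,  0.00449394, -0.52068161],
       [-0.35486551, -0.67881128, -0.64287302,  0.23712447],
       [ 0.30302918,  0.56699138, -0.76595958,  0.8878202 ],
       [ 0.        ,  0.        ,  0.        ,  1.        ]])}
```

View pics/top1.png

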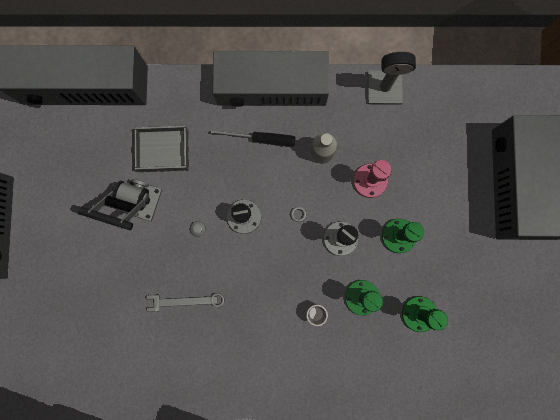

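View pics/side1.png

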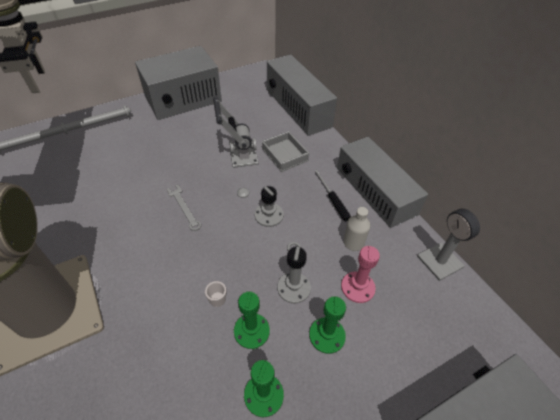

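The top view shows the tall black-capped port at (347,235) and the short one at (241,213). The valve is at (130,200), with its crossbar running from about (80,210) to (131,227). The side view confirms which port is taller: tall cap at (297,257), short cap at (269,195).

```bash
cat > h.py <<'E'
import numpy as np,cv2
def load(n):
    z=np.load(n+".npz");return z["p"],z["d"],z["E"],z["K"]
def cloud(d,E,K):
    v,u=np.mgrid[:d.shape[0],:d.shape[1]]
    P=np.stack([(u-K[2])/K[0]*d,(v-K[3])/K[1]*d,d,],-1)
    W=(P-E[:3,3])@E[:3,:3]; W[d<=0]=np.nan
    return W
E
python3 - <<'E'
from h import *
cl={}
for n in("top1","side1"):
    p,d,E,K=load(n);W=cloud(d,E,K);cl[n]=W
    def rep(name,box,z0,z1):
        a=W[box[1]:box[3],box[0]:box[2]].reshape(-1,3);a=a[(a[:,2]>z0)&(a[:,2]<z1)]
        if len(a)<5: print(n,name,len(a));return
        c,r=cv2.minEnclosingCircle(a[:,:2].astype(np.float32))
        print(n,name,len(a),"mean",a.mean(0).round(4),"circ",np.round(c,4),round(r,4),'zmed',np.median(a[:,2]).round(4),'zmax',a[:,2].max().round(4))
    def bar(box):
        a=W[box[1]:box[3],box[0]:box[2]].reshape(-1,3);a=a[(a[:,2]>.165)&(a[:,2]<.21)]
        m=a.mean(0);_,s,v=np.linalg.svd(a-m);t=(a-m)@v[0]
        print(n,"bar",len(a),m.round(4),"dir",v[0].round(3),"ext",t.min().round(4),t.max().round(4),"mid",(m+v[0]*(t.min()+t.max())/2).round(4),'zmax',a[:,2].max())
    if n=="top1":
        rep("tall",(330,215,365,255),.143,.158);rep("short",(225,195,260,230),.093,.106);bar((70,195,140,235))
        rep("base",(100,170,170,230),.006,.014);rep("ptop",(100,170,165,220),.09,.115)
    else:
        rep("tall",(280,240,315,275),.143,.158);rep("short",(255,180,285,210),.093,.106);bar((200,90,250,150))
        rep("base",(215,140,265,170),.006,.014)
E
```

```text
top1 tall 314 mean [ 0.5277 -0.2147  0.1501] circ [ 0.5279 -0.2151] 0.021 zmed 0.1501 zmax 0.157
top1 short 273 mean [0.5769 0.0092 0.1003] circ [0.5769 0.0095] 0.0209 zmed 0.1006 zmax 0.1059
top1 bar 511 [0.5553 0.2695 0.191 ] dir [-0.293 -0.956  0.002] ext -0.0572 0.0543 mid [0.5557 0.2709 0.191 ] zmax 0.19981155886357363
top1 base 416 mean [0.6123 0.232  0.0097] circ [0.6244 0.2564] 0.0925 zmed 0.0097 zmax 0.0139
top1 ptop 581 mean [0.6155 0.2494 0.1042] circ [0.6128 0.2536] 0.0421 zmed 0.1053 zmax 0.115
side1 tall 276 mean [ 0.5265 -0.2157  0.1508] circ [ 0.5276 -0.2145] 0.0213 zmed 0.1511 zmax 0.1567
side1 short 170 mean [0.5753 0.008  0.1007] circ [0.5765 0.0113] 0.0214 zmed 0.1013 zmax 0.1058
side1 bar 221 [0.5555 0.2656 0.1889] dir [-0.303 -0.953 -0.008] ext -0.0632 0.0508 mid [0.5574 0.2716 0.189 ] zmax 0.19923813887473465
side1 base 305 mean [0.611  0.2425 0.0111] circ [0.6059 0.2637] 0.0783 zmed 0.0113 zmax 0.014
```

apply_moves(
  series=[
    [[-27.3,-21.7,-1.7],[0,0,0]],
    [[-27.3,-21.7,-1.7],[0,0,0]],
    [[-27.3,-21.7,-1.7],[0,0,0]],
    [[-27.3,-21.7,-1.7],[0,0,0]],
    [[-27.3,-21.7,-1.7],[0,0,0]],
    [[-27.3,-21.7,-1.7],[0,0,0]],
    [[-27.3,-21.7,-1.7],[0,0,0]],
    [[-27.3,-21.7,-1.7],[0,0,0]],
    [[-27.3,-21.7,-1.7],[0,0,0]],
    [[-27.3,-21.7,-1.7],[0,0,0]],
    [[-27.3,-21.7,-1.7],[0,0,0]],
    [[-27.3,-21.7,-1.7],[0,0,0]],
  ],
  claw=1,
)

```text
t: 1.1
tool_pos: [0.4009, 0.2481, 0.4249]
orientation: [-0.385, -3.118, 0.0]
force: [0.2, 0.6, -0.4]
opening: 0.093
gripper_force: 0.0
```

apply_moves(
  series=[
    [[-19.8,-34.5,0],[0,0,0]],
    [[-19.8,-34.5,0],[0,0,0]],
    [[-19.8,-34.5,0],[0,0,0]],
    [[-19.8,-34.5,0],[0,0,0]],
    [[-19.8,-34.5,0],[0,0,0]],
    [[-19.8,-34.5,0],[0,0,0]],
    [[-19.8,-34.5,0],[0,0,0]],
    [[-19.8,-34.5,0],[0,0,0]],
    [[-19.8,-34.5,0],[0,0,0]],
    [[-19.8,-34.5,0],[0,0,0]],
    [[-19.8,-34.5,0],[0,0,0]],
    [[-19.8,-34.5,0],[0,0,0]],
  ],
)

```text
t: 2.1
tool_pos: [0.5301, -0.2118, 0.4246]
orientation: [-0.385, -3.117, -0.0]
force: [-0.0, 0.3, 0.6]
opening: 0.0931
gripper_force: 0.0
```

apply_moves(
  series=[
    [[0,0,0],[0,0,0.122]],
    [[0,0,0],[0,0,0.122]],
    [[0,0,0],[0,0,0.122]],
    [[0,0,0],[0,0,0.122]],
    [[0,0,0],[0,0,0.122]],
    [[0,0,0],[0,0,0.122]],
    [[0,0,0],[0,0,0.122]],
    [[0,0,0],[0,0,0.122]],
    [[0,0,0],[0,0,0.122]],
    [[0,0,0],[0,0,0.122]],
    [[0,0,0],[0,0,0.122]],
  ],
)

```text
t: 3.02
tool_pos: [0.53, -0.2096, 0.4245]
orientation: [-2.246, -2.195, 0.001]
force: [-0.2, 0.2, 0.0]
opening: 0.0932
gripper_force: 0.0
```

apply_moves(
  series=[
    [[0,0,0],[0,0,0.122]],
    [[0,0,0],[0,0,0.122]],
    [[0,0,0],[0,0,0.122]],
    [[0,0,0],[0,0,0.122]],
    [[0,0,0],[0,0,0.122]],
    [[0,0,0],[0,0,0.122]],
    [[0,0,0],[0,0,0.122]],
    [[0,0,0],[0,0,0.122]],
    [[0,0,0],[0,0,0.122]],
    [[0,0,0],[0,0,0.122]],
    [[0,0,0],[0,0,0]],
  ],
)

```text
t: 3.93
tool_pos: [0.53, -0.2097, 0.4246]
orientation: [-3.099, -0.512, 0.001]
force: [-0.3, -0.4, -1.0]
opening: 0.0928
gripper_force: 0.0
```

```bash
cat >> h.py <<'E'
def wrist(tag,z0,z1,ctr,rad):
    from plant import robot
    from scipy.spatial.transform import Rotation as R
    c=robot.calibration("wrist");s=robot.read_state();p,d=robot.read_camera("wrist")
    cv2.imwrite(f"pics/{tag}.png",p)
    W=cloud(d,c["extrinsics"],[c[k] for k in("fx","fy","cx","cy")])
    m=(W[...,2]>z0)&(W[...,2]<z1)&(np.hypot(W[...,0]-ctr[0],W[...,1]-ctr[1])<rad)
    a=W[m];t=s["tool_pos"];M=R.from_rotvec(s["orientation"]).as_matrix()
    if len(a)>5:
        q,r=cv2.minEnclosingCircle(a[:,:2].astype(np.float32))
        print(len(a),"mean",a.mean(0).round(4),"circ",np.round(q,4),round(r,4),"px",np.argwhere(m).mean(0)[::-1].round())
    print("t",s["t"],"tcp",t.round(4),"q",s["q"].round(3),"psi",np.arctan2(M[1,1],M[0,1]).round(3),"toolz",M[:,2].round(4),"x",M[:,0].round(3))
    return a,M,t
E
python3 - <<'E'
from h import *
a,M,t=wrist("w1",.145,.158,(.528,-.215),.035)
for c in ([.528,-.215,.132],):print("grasp delta tool mm",(M.T@(np.array(c)-(t+M[:,2]*.167))*1000).round(1))
E
```

```text
1729 mean [ 0.5314 -0.2137  0.1501] circ [ 0.5302 -0.2142] 0.0211 px [279. 214.]
t 3.9333 tcp [ 0.53   -0.2097  0.4246] q [-0.467  0.042  1.546 -0.     1.555  0.776] psi -1.243 toolz [-9.e-04  4.e-04 -1.e+00] x [ 0.947  0.322 -0.001]
grasp delta tool mm [ -3.4   4.6 125.6]
```

View pics/w1.png

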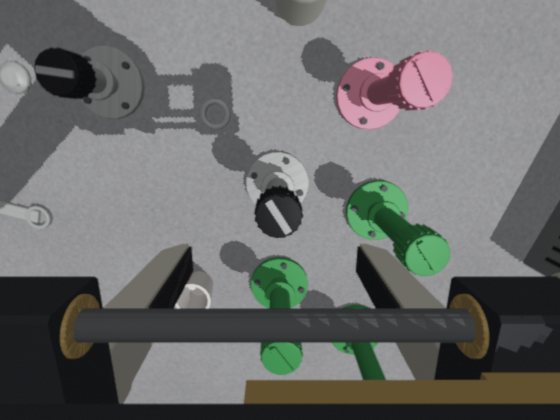

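The wrist view shows the tall black cap at (279,214), centred between the open fingers. The nearest green ports, at (420,255) and (280,355), are more than 110 mm away. I'll descend, grip, then turn.

apply_moves(
  series=[
    [[-2.3,4.4,25],[0,0,0]],
    [[0,0,32],[0,0,0]],
    [[0,0,32],[0,0,0]],
    [[0,0,22],[0,0,0]],
    [[0,0,14],[0,0,0]],
    [[0,0,0],[0,0,0]],
  ],
)

```text
t: 4.48
tool_pos: [0.5278, -0.2138, 0.2955]
orientation: [-3.092, -0.528, 0.009]
force: [-0.5, -0.2, -0.1]
opening: 0.0931
gripper_force: 0.0
```

apply_moves(
  series=[
    [[0,0,0],[0,0,0]],
    [[0,0,0],[0,0,0]],
    [[0,0,0],[0,0,0]],
    [[0,0,0],[0,0,0]],
    [[0,0,0],[0,0,0]],
    [[0,0,0],[0,0,0]],
    [[0,0,0],[0,0,0]],
    [[0,0,0],[0,0,0]],
  ],
  claw=0,
  newtons=25,
)

```text
t: 5.15
tool_pos: [0.5294, -0.2146, 0.3003]
orientation: [3.098, 0.522, 0.0]
force: [-0.9, -0.3, 0.6]
opening: 0.0446
gripper_force: 0.0
```

apply_moves(
  series=[
    [[0,0,0],[0,0,0]],
    [[0,0,0],[0,0,0]],
    [[0,0,0],[0,0,0]],
    [[0,0,0],[0,0,0]],
  ],
)

```text
t: 5.48
tool_pos: [0.5292, -0.2138, 0.3002]
orientation: [-3.096, -0.522, 0.001]
force: [-2.5, 5.0, 3.8]
opening: 0.0395
gripper_force: 25.0
```

apply_moves(
  series=[
    [[0,0,0],[0,0,-0.1]],
    [[0,0,0],[0,0,-0.1]],
    [[0,0,0],[0,0,-0.1]],
    [[0,0,0],[0,0,-0.1]],
    [[0,0,0],[0,0,-0.1]],
    [[0,0,0],[0,0,-0.1]],
    [[0,0,0],[0,0,-0.1]],
    [[0,0,0],[0,0,-0.1]],
    [[0,0,0],[0,0,-0.1]],
  ],
)

```text
t: 6.23
tool_pos: [0.5292, -0.2138, 0.3002]
orientation: [-2.556, -1.823, -0.0]
force: [-2.5, 5.1, 4.6]
opening: 0.0399
gripper_force: 25.0
```

apply_moves(
  series=[
    [[0,0,0],[0,0,-0.1]],
    [[0,0,0],[0,0,-0.1]],
    [[0,0,0],[0,0,-0.1]],
    [[0,0,0],[0,0,-0.1]],
    [[0,0,0],[0,0,-0.1]],
    [[0,0,0],[0,0,-0.1]],
    [[0,0,0],[0,0,-0.1]],
    [[0,0,0],[0,0,0]],
    [[0,0,0],[0,0,0]],
    [[0,0,0],[0,0,0]],
  ],
)

```text
t: 7.07
tool_pos: [0.5294, -0.2145, 0.3001]
orientation: [-1.788, -2.583, -0.0]
force: [0.4, 0.6, 0.2]
opening: 0.0395
gripper_force: 25.0
```

```bash
python3 - <<'E'
from plant import robot
s=robot.read_state();print(s["q"],s["wrist_torque"],s["force"])
E
```

```text
[-4.74830468e-01  1.26360701e-01  1.68709026e+00  1.14898234e-04
  1.32814494e+00 -8.34755832e-01] [ 0.05453115 -0.03226219 -0.10317461] [0.38228529 0.55836402 0.24972682]
```

apply_moves(
  series=[
    [[0,0,0],[0,0,-0.08]],
    [[0,0,0],[0,0,-0.08]],
    [[0,0,0],[0,0,0]],
    [[0,0,0],[0,0,0]],
    [[0,0,0],[0,0,0]],
  ],
)

```text
t: 7.48
tool_pos: [0.5295, -0.2146, 0.3001]
orientation: [1.576, 2.717, 0.0]
force: [3.9, 0.0, -2.7]
opening: 0.0395
gripper_force: 25.0
```

```bash
python3 - <<'E'
from plant import robot
s=robot.read_state();print(s["q"],s["wrist_torque"],s["force"])
E
```

```text
[-4.74829222e-01  1.26537168e-01  1.68697240e+00  1.19249649e-04
  1.32751367e+00 -9.94394923e-01] [-0.07387157 -0.62370415 -0.25681109] [ 3.88698928  0.03211065 -2.67909171]
```

apply_moves(
  series=[
    [[0,0,0],[0,0,0]],
    [[0,0,0],[0,0,0]],
    [[0,0,0],[0,0,0]],
    [[0,0,0],[0,0,0]],
    [[0,0,-20],[0,0,0]],
    [[0,0,-35],[0,0,0]],
    [[0,0,-35],[0,0,0]],
    [[0,0,-35],[0,0,0]],
    [[0,0,0],[0,0,0]],
  ],
  claw=1,
)

```text
t: 8.23
tool_pos: [0.5305, -0.2152, 0.4342]
orientation: [1.566, 2.709, 0.001]
force: [0.4, -0.2, 1.1]
opening: 0.092
gripper_force: 0.0
```

```bash
python3 - <<'E'
from h import *
a,M,t=wrist("w2",.145,.158,(.529,-.2145),.035)
# rib orientation: bright pixels on black cap, image angle + psi
psi={"w1":-1.243,"w2":np.arctan2(M[1,1],M[0,1])}
for n,c in(("w1",(279,214)),("w2",(279,214))):
    g=cv2.cvtColor(cv2.imread(f"pics/{n}.png"),cv2.COLOR_BGR2GRAY)
    m=np.zeros_like(g);cv2.circle(m,c,20,255,-1)
    v,u=np.nonzero((g>90)&(m>0));pts=np.c_[u,v].astype(np.float32)
    if len(pts)<5: print(n,len(pts));continue
    r=cv2.fitLine(pts,cv2.DIST_L2,0,.01,.01).ravel()
    # image right = tool y dir (world ang psi); image down => viewed from above, cw
    ang=psi[n]-np.arctan2(r[1],r[0]);print(n,len(pts),r.round(2),"world rib angle mod pi",ang%np.pi)
E
```

```text
1648 mean [ 0.5293 -0.2126  0.1501] circ [ 0.5301 -0.2138] 0.0211 px [272. 203.]
t 8.2333 tcp [ 0.5305 -0.2152  0.4342] q [-0.475  0.039  1.531 -0.     1.559 -0.998] psi 0.523 toolz [ 0.0108 -0.0057 -0.9999] x [-0.499  0.866 -0.01 ]
w1 319 [  0.55   0.84 277.76 216.22] world rib angle mod pi 0.9101069
w2 601 [  0.7    0.72 280.86 218.16] world rib angle mod pi 2.8654429023756127
```

View pics/w2.png

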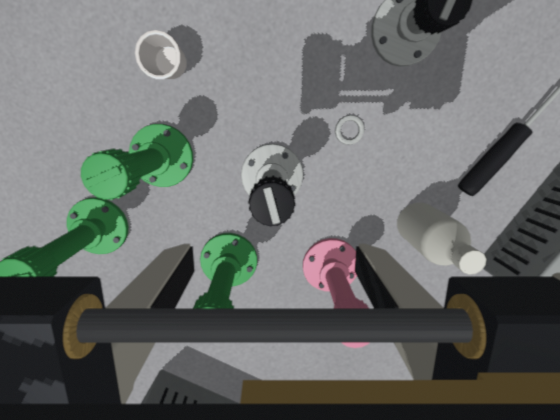

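The cap is now at (272,203), and its rib runs from (264,187) to (279,221), so it has clearly turned. My fit centre for that image was off, so I'll refit it and plan the bar approach.

```bash
python3 - <<'E'
from h import *
from plant import robot
from scipy.spatial.transform import Rotation as R
for n,c,psi in(("w1",(279,214),-1.243),("w2",(272,203),.523)):
    g=cv2.cvtColor(cv2.imread(f"pics/{n}.png"),cv2.COLOR_BGR2GRAY)
    m=np.zeros_like(g);cv2.circle(m,c,16,255,-1)
    v,u=np.nonzero((g>100)&(m>0));r=cv2.fitLine(np.c_[u,v].astype(np.float32),cv2.DIST_HUBER,0,.01,.01).ravel()
    print(n,len(u),r.round(2),(psi-np.arctan2(r[1],r[0]))%np.pi)
s=robot.read_state();M=R.from_rotvec(s["orientation"]).as_matrix()
print("to above bar, tool mm",(M.T@(np.array([.5565,.271,.44])-s["tool_pos"])*1000).round(1))
E
```

```text
w1 265 [  0.55   0.83 277.14 215.17] 0.91397977
w2 259 [2.7000e-01 9.6000e-01 2.7073e+02 2.0325e+02] 2.3643281
to above bar, tool mm [408.  265.5 -11.1]
```

apply_moves(
  series=[
    [[0,0,35],[0,0,0]],
    [[0,0,35],[0,0,0]],
    [[0,0,35],[0,0,0]],
    [[0,0,20],[0,0,0]],
    [[0,0,0],[0,0,0]],
    [[0,0,0],[0,0,0]],
  ],
)

```text
t: 8.78
tool_pos: [0.5285, -0.2142, 0.2983]
orientation: [-1.57, -2.716, 0.0]
force: [-0.2, 0.4, 1.8]
opening: 0.0928
gripper_force: 0.0
```

apply_moves(
  series=[
    [[0,0,0],[0,0,0]],
    [[0,0,0],[0,0,0]],
    [[0,0,0],[0,0,0]],
    [[0,0,0],[0,0,0]],
    [[0,0,0],[0,0,0]],
    [[0,0,0],[0,0,0]],
    [[0,0,0],[0,0,0]],
    [[0,0,0],[0,0,0]],
    [[0,0,0],[0,0,0]],
    [[0,0,0],[0,0,0]],
    [[0,0,0],[0,0,0]],
    [[0,0,0],[0,0,0]],
  ],
  claw=0,
  newtons=40,
)

```text
t: 9.78
tool_pos: [0.5295, -0.2145, 0.3002]
orientation: [1.571, 2.72, 0.0]
force: [2.2, 1.0, -0.6]
opening: 0.0393
gripper_force: 40.0
```

apply_moves(
  series=[
    [[0,0,0],[0,0,-0.05]],
    [[0,0,0],[0,0,-0.05]],
    [[0,0,0],[0,0,-0.05]],
    [[0,0,0],[0,0,-0.05]],
    [[0,0,0],[0,0,0]],
    [[0,0,0],[0,0,0]],
  ],
)

```text
t: 10.28
tool_pos: [0.5298, -0.2147, 0.3002]
orientation: [1.294, 2.861, 0.001]
force: [5.4, 0.6, -3.0]
opening: 0.0395
gripper_force: 40.0
```

```bash
python3 - <<'E'
from plant import robot
s=robot.read_state();print(s["q"],s["wrist_torque"],s["force"])
E
```

```text
[-4.74900224e-01  1.26629534e-01  1.68674825e+00  7.11878690e-04
  1.32682192e+00 -1.19665182e+00] [-0.03103863 -0.91678973 -0.69520334] [ 5.43274286  0.56414014 -2.98095114]
```

apply_moves(
  series=[
    [[0,0,0],[0,0,0]],
    [[0,0,0],[0,0,0]],
    [[0,0,0],[0,0,0]],
    [[0,0,0],[0,0,0]],
    [[0,0,0],[0,0,0]],
    [[0,0,-20],[0,0,0]],
    [[0,0,-40],[0,0,0]],
    [[0,0,-40],[0,0,0]],
    [[0,0,-40],[0,0,0]],
    [[0,0,0],[0,0,0.115]],
  ],
  claw=1,
)

```text
t: 11.12
tool_pos: [0.5304, -0.2151, 0.4506]
orientation: [1.445, 2.774, -0.0]
force: [0.9, -0.3, 1.3]
opening: 0.093
gripper_force: 0.0
```

apply_moves(
  series=[
    [[0,0,0],[0,0,0.115]],
    [[0,0,0],[0,0,0.115]],
    [[0,0,0],[0,0,0.115]],
    [[0,0,0],[0,0,0.115]],
    [[0,0,0],[0,0,0.115]],
    [[0,0,0],[0,0,0.115]],
    [[0,0,0],[0,0,0.115]],
    [[0,0,0],[0,0,0.115]],
    [[0,0,0],[0,0,0]],
  ],
)

```text
t: 11.87
tool_pos: [0.5293, -0.2146, 0.4401]
orientation: [-2.545, -1.842, 0.0]
force: [0.1, 0.1, 0.2]
opening: 0.0934
gripper_force: 0.0
```

```bash
python3 - <<'E'
from h import *
a,M,t=wrist("w3",.145,.158,(.529,-.2145),.035)
print((M.T@(np.array([.5565,.271,.44])-t)*1000).round(1))
g=cv2.cvtColor(cv2.imread("pics/w3.png"),cv2.COLOR_BGR2GRAY)
c=(273,203);m=np.zeros_like(g);cv2.circle(m,c,16,255,-1)
v,u=np.nonzero((g>100)&(m>0));r=cv2.fitLine(np.c_[u,v].astype(np.float32),cv2.DIST_HUBER,0,.01,.01).ravel()
print(len(u),r,(np.arctan2(M[1,1],M[0,1])-np.arctan2(r[1],r[0]))%np.pi)
E
```

```text
1564 mean [ 0.5306 -0.2127  0.1501] circ [ 0.5302 -0.2139] 0.0211 px [274. 206.]
t 11.8667 tcp [ 0.5293 -0.2146  0.4401] q [-0.475  0.04   1.52  -0.     1.582 -0.157] psi -0.318 toolz [-2.e-04 -0.e+00 -1.e+00] x [ 0.312  0.95  -0.   ]
[ 4.698e+02 -1.258e+02  1.000e-01]
249 [  0.8864977    0.46273303 270.984      207.22217   ] 2.3428881584707892
```

apply_moves(
  series=[
    [[39.2,-10.5,0],[0,0,0]],
    [[39.2,-10.5,0],[0,0,0]],
    [[39.2,-10.5,0],[0,0,0]],
    [[39.2,-10.5,0],[0,0,0]],
    [[39.2,-10.5,0],[0,0,0]],
    [[39.2,-10.5,0],[0,0,0]],
    [[39.2,-10.5,0],[0,0,0]],
    [[39.2,-10.5,0],[0,0,0]],
    [[39.2,-10.5,0],[0,0,0]],
    [[39.2,-10.5,0],[0,0,0]],
    [[39.2,-10.5,0],[0,0,0]],
    [[39.2,-10.5,0],[0,0,0]],
  ],
)

```text
t: 12.92
tool_pos: [0.5535, 0.2738, 0.4402]
orientation: [2.535, 1.855, 0.0]
force: [0.5, -0.5, -0.1]
opening: 0.0929
gripper_force: 0.0
```

apply_moves(
  series=[
    [[0,0,0],[0,0,0]],
    [[0,0,0],[0,0,0]],
    [[0,0,0],[0,0,0]],
  ],
)

```text
t: 13.17
tool_pos: [0.5538, 0.2717, 0.4399]
orientation: [2.536, 1.853, -0.001]
force: [-0.0, -0.1, 0.5]
opening: 0.0933
gripper_force: 0.0
```

```bash
python3 - <<'E'
from h import *
a,M,t=wrist("w4",.17,.21,(.5565,.271),.075)
m=a.mean(0);_,s,v=np.linalg.svd(a-m,full_matrices=False);k=(a-m)@v[0]
c=m+v[0]*(k.min()+k.max())/2
print("dir",v[0].round(3),"ext",k.min().round(3),k.max().round(3),"mid",c.round(4),"z top",np.percentile(a[:,2],98).round(4))
print("grasp delta tool",(M.T@(np.array([c[0],c[1],.187])-(t+M[:,2]*.167))*1000).round(1))
E
```

```text
3188 mean [0.5582 0.2761 0.1921] circ [0.5557 0.2734] 0.0552 px [277. 215.]
t 13.1667 tcp [0.5538 0.2717 0.4399] q [ 3.730e-01  1.640e-01  1.387e+00 -1.000e-03  1.591e+00  6.820e-01] psi -0.309 toolz [-4.e-04 -8.e-04 -1.e+00] x [ 0.304  0.953 -0.001]
dir [-0.286 -0.958 -0.005] ext -0.052 0.058 mid [0.5573 0.2729 0.1921] z top 0.196
grasp delta tool [ 2.4  3.  85.9]
```

View pics/w4.png

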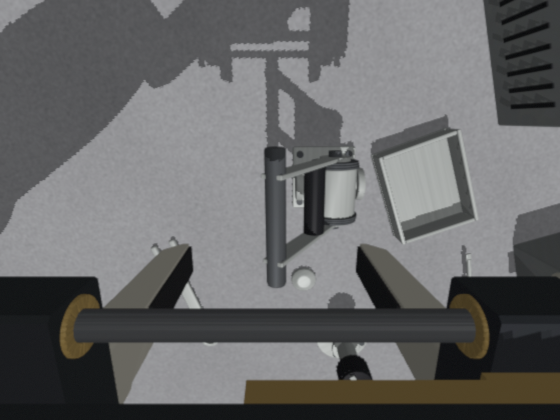

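The bar runs vertically in the image at (277,215), midway between the fingers, with nothing below it between the plates. I'll descend and pinch.

apply_moves(
  series=[
    [[2.4,3,25],[0,0,0]],
    [[0,0,28],[0,0,0]],
    [[0,0,20],[0,0,0]],
    [[0,0,14],[0,0,0]],
    [[0,0,0],[0,0,0]],
    [[0,0,0],[0,0,0]],
  ],
)

```text
t: 13.72
tool_pos: [0.5575, 0.2721, 0.353]
orientation: [-2.54, -1.848, 0.002]
force: [-0.0, 0.0, 0.0]
opening: 0.0927
gripper_force: 0.0
```

apply_moves(
  series=[
    [[0,0,0],[0,0,0]],
    [[0,0,0],[0,0,0]],
    [[0,0,0],[0,0,0]],
    [[0,0,0],[0,0,0]],
    [[0,0,0],[0,0,0]],
    [[0,0,0],[0,0,0]],
    [[0,0,0],[0,0,0]],
    [[0,0,0],[0,0,0]],
    [[0,0,0],[0,0,0]],
    [[0,0,0],[0,0,0]],
    [[0,0,0],[0,0,0]],
    [[0,0,0],[0,0,0]],
  ],
  claw=0,
  newtons=30,
)

```text
t: 14.72
tool_pos: [0.5572, 0.2733, 0.3531]
orientation: [-2.539, -1.849, 0.001]
force: [-7.8, 2.2, 5.8]
opening: 0.0175
gripper_force: 3.9
```

apply_moves(
  series=[
    [[0,0,0],[0,0,0]],
    [[0,0,0],[0,0,0]],
    [[0,0,0],[0,0,0]],
    [[0,0,0],[0,0,0]],
  ],
)

```text
t: 15.05
tool_pos: [0.5568, 0.2735, 0.3531]
orientation: [-2.538, -1.849, 0.002]
force: [-5.3, 1.2, 2.9]
opening: 0.0148
gripper_force: 30.0
```

apply_moves(
  series=[
    [[0,10.5,-5.8],[0,0,0]],
    [[0,11.1,-4.6],[0,0,0]],
    [[0,11.4,-3.6],[0,0,0]],
    [[0,11.8,-2.4],[0,0,0]],
    [[0,11.9,-1.2],[0,0,0]],
    [[0,12,0],[0,0,0]],
    [[0,0,0],[0,0,0]],
  ],
)

```text
t: 15.63
tool_pos: [0.6237, 0.252, 0.3713]
orientation: [-2.539, -1.849, -0.001]
force: [-3.6, 1.6, 5.6]
opening: 0.0157
gripper_force: 30.0
```

```bash
python3 - <<'E'
from plant import robot
s=robot.read_state();print(s["tool_pos"],s["force"],s["wrist_torque"],s["opening"])
p,d=robot.read_camera("wrist");import cv2;cv2.imwrite("pics/w5.png",p)
E
```

```text
[0.62368272 0.25202802 0.3713285 ] [-3.62081755  1.59414567  5.63063715] [0.22682586 0.65209895 0.07875179] 0.0156930960352503
```

View pics/w5.png

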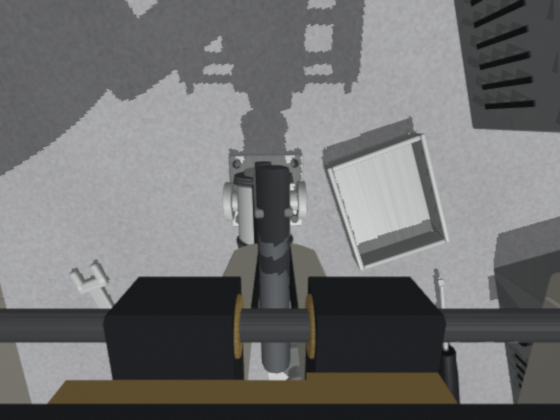

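The bar at (272,260) is pinched between the pads, and the arm is about upright over the pivot body at (262,205). I'll carry on to the stop.

apply_moves(
  series=[
    [[0,11.9,1.2],[0,0,0]],
    [[0,11.8,2.4],[0,0,0]],
    [[0,11.4,3.6],[0,0,0]],
    [[0,11.1,4.6],[0,0,0]],
    [[0,10.5,5.8],[0,0,0]],
    [[0,2,1.2],[0,0,0]],
    [[0,0,0],[0,0,0]],
    [[0,0,0],[0,0,0]],
    [[0,0,0],[0,0,0]],
  ],
)

```text
t: 16.43
tool_pos: [0.6766, 0.2352, 0.3528]
orientation: [-2.535, -1.849, 0.007]
force: [-18.3, 0.6, 11.7]
opening: 0.0149
gripper_force: 30.0
```

```bash
python3 - <<'E'
from h import *
from plant import robot
s=robot.read_state();print(s["tool_pos"],s["force"],s["wrist_torque"],s["opening"])
c=robot.calibration("side");p,d=robot.read_camera("side")
cv2.imwrite("pics/s2.png",cv2.resize(p[60:200,150:350],(800,560)))
E
```

```text
[0.67655229 0.23523569 0.35276508] [-18.28354337   0.56360461  11.71530055] [0.13486677 3.17809326 0.07219561] 0.014927760162279015
```

View pics/s2.png

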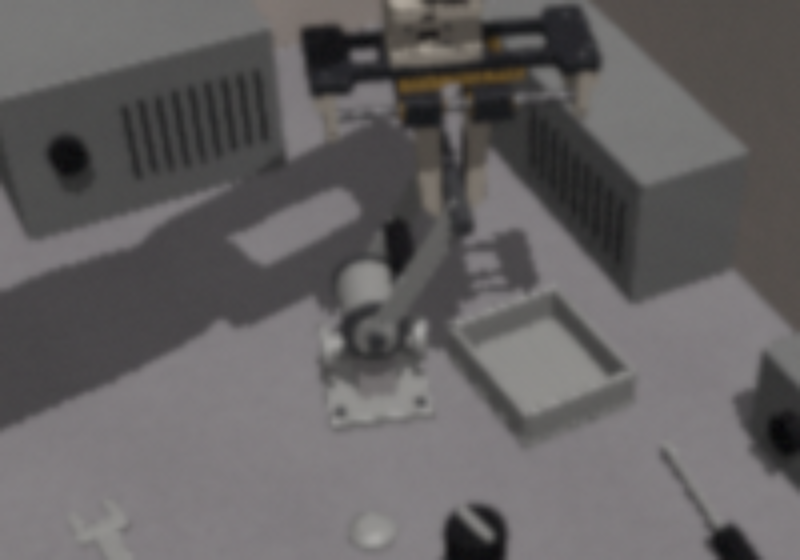

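The arm leans forward, with the bar pinched at (455,220). The TCP has travelled 125.7 mm and feels 18 N, so the arm is at its stop. I'll hold, then hand in.

apply_moves(
  series=[
    [[0,0,0],[0,0,0]],
    [[0,0,0],[0,0,0]],
    [[0,0,0],[0,0,0]],
    [[0,0,0],[0,0,0]],
    [[0,0,0],[0,0,0]],
    [[0,0,0],[0,0,0]],
    [[0,0,0],[0,0,0]],
    [[0,0,0],[0,0,0]],
    [[0,0,0],[0,0,0]],
    [[0,0,0],[0,0,0]],
    [[0,0,0],[0,0,0]],
    [[0,0,0],[0,0,0]],
  ],
)

```text
t: 17.48
tool_pos: [0.6765, 0.2352, 0.3528]
orientation: [-2.535, -1.849, 0.007]
force: [-17.9, 1.6, 12.3]
opening: 0.0146
gripper_force: 30.0
```

```bash
python3 - <<'E'
from plant import robot
s=robot.read_state();print(s["tool_pos"],s["force"],s["gripper_force"])
print(robot.close_job())
E
```

```text
[0.67651351 0.23523465 0.35277933] [-17.94687102   1.59109468  12.31717551] 30.042011439800262
the job is handed in; nothing more can be done
None
```

The job is handed in at about 17.5 s, with no verdict returned: the tall port's cap is unscrewed to its stop, and the cage arm is wound to its forward stop and still gripped at 30 N; I never touched the short cap or the loose items.

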